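# Free the caught scraper and clear the sorting board

### The job

The orange scraper is caught on a hidden pin in the narrow slot of the dark wooden block: take it by the top edge that sticks out, without forcing it slide it along the slot to the right until you feel it come up against the pin, and draw it straight up out of the block. With the scraper, not the fingers, wipe the three red chips off the blue sorting board into the gutter along its near edge, then stand the scraper upright on the deck of the board and let go. Do not disturb the mug or the vial.

Things in the scene. Friction and masses are not known exactly. Their poses are not given: they have to be found in the camera images.
- scraper: orange flat rigid scraper, about 90 g, 14 mm thick (x), 64 wide (y), 46 tall (z); origin at the centre of its underside. It stands on the slot floor of the holder, upright, axes along the holder's (within 1 degree), 3 to 13 mm towards +y of the slot's middle; only its top 12 mm sticks out, flat on both faces. Wipe with its -x face, which is plain down to the bottom edge.
- scraper_groove (a point): point on the scraper: middle of the mouth (in the underside) of an L-shaped groove, 8 mm deep, in the +x face. In scraper axes: a level channel, z 14 to 28 mm, y -26 to +26 mm, opens down through the underside only at y +12 to +26 mm. With the pin at y +16 to +22 mm the scraper lifts freely; elsewhere only 3 mm.
- holder: fixed dark wooden block (46 x 150 mm, 40 high) on a steel foot 62 x 166 mm; origin at the centre of its underside, z up, y along the slot. The slot is 18 mm wide (x -9 to 9), 134 long (y -67 to 67), open at the top, floor 6 mm above the origin. More than 40 N between scraper and holder counts as forcing.
- slot (a point): centre of the slot's mouth, 40 mm above the holder's origin. 13 mm below it a fixed steel pin, 8 mm thick, sticks 7.5 mm out of the +x wall, hidden, at an unknown y from -8 to +8 mm of the holder. The scraper slides 17 to 43 mm towards the holder's -y (robot's right) until the end of its groove stops at the pin (pin then at scraper y +22 mm); there, or up to 5 mm back, it lifts out.
- board: fixed blue sorting board, 210 x 130 mm; origin at the centre of its underside, z up, x pointing from the gutter to the back. Its flat deck is 24 mm above the origin, from x = -50 to +101 mm, with a steel rim 3.5 mm high along the back and both sides (inner faces at y = +-61 mm), none towards the gutter.
- gutter (a point): centre of the floor of the board's gutter, which runs along the board's near (-x) edge: x -100 to -50 mm and y -60 to +60 mm of the board, floor 4 mm above the board's origin, outer wall 24 mm high.
- chip0: small brick-red plaster chip, about 15 x 12 x 8 mm; origin at the centre of its underside. At the start it lies on the deck of the sorting board, within 34 mm of the board's origin along the board's x and 20 mm along its y.
- chip1: small brick-red plaster chip, about 15 x 12 x 8 mm; origin at the centre of its underside. At the start it lies on the deck of the sorting board, within 34 mm of the board's origin along the board's x and 20 mm along its y.
- chip2: small brick-red plaster chip, about 15 x 12 x 8 mm; origin at the centre of its underside. At the start it lies on the deck of the sorting board, within 34 mm of the board's origin along the board's x and 20 mm along its y.
- mug: white spotted mug, 92 mm wide, 93 mm tall, standing behind the board; a bystander; origin under its middle.
- vial: specimen vial with a red cap, 20 mm wide, 51 mm tall, standing upright behind the block and the board; a bystander; origin at the centre of its underside.
Things that resemble listed ones, but are neither listed nor needed, are in the scene too. There is more than one size of the scraper; the job needs the largest.

How it is judged:
By the outcome, as a careful person would: the job done as asked, in the order asked, and still so for the second after the job is handed in, with the robot touching nothing.
It also fails if it takes over 58 s, if anything falls off the work surface, if the arm or the gripper's body presses on something with over 40 N, if the wrist force passes 120 N, or if a joint passes its speed limit or range.

### The arm

A 7-joint arm with a two-finger parallel gripper is mounted at the origin on a cart in front of the work surface, level with it; the furniture and walls round the work are solid. World frame = base frame: x ahead of the robot, y to its left, z up, the work surface at z = 0. Lengths are in m, angles in rad, forces in N, time in s.
With the tool pointing down it reaches from about 0.4 to 0.85 m from the base axis. Payload 10.4 kg.
Tool frame: the origin (TCP) lies at the centre of the arm's flange, where the gripper is bolted on; the fingertips stand 173 mm ahead of it and the grasp point (between the pads) lies 155 mm ahead of it; z points along the fingers, y is the line along which they close (so a half turn about z gives the same grasp; the last joint's range is limited). The gripper opens to 85 mm and grips with 20 to 120 N. Pads are 22 mm wide; open, the fingers measure 114 mm over their backs; the gripper's body (76 mm by 85 mm) begins 54 mm behind the grasp point. The pads swing forward as they close: fully open they stand 13 mm farther back than shut.
Start: joints at [-1.334, 0.332, -0.065, 1.46, 0.022, 1.35, -0.088], TCP at [0.161, 0.604, 0.405] pointing down, gripper open.
Joint ranges: [-2.6, 2.6], [-0.5, 2.12], [-1.47, 1.34], [0.16, 2.42], [-1.27, 4.41], [0.06, 2.06], [-2.6, 2.6]. Speed limits (rad/s): [2.22, 2.22, 2.79, 2.79, 3.14, 3.14, 3.14].

### API

Orientations are given as a unit quaternion [x, y, z, w].
In Python, from workcell import manip, viewer, finder gives the robot as it stands.
- The arm moves only by the tool arm_command, never from a script. Its argument "plan" is a list of rows, each an object with "dp": the shift along the tool's x, y, z in mm, a list of three; "spin": the turn about the tool's z in rad. A call has 1 to 5 rows; each row shifts and turns the commanded pose from where the row before left it, along the tool's axes as they then stand; what a row does not reach is not made up. A row lasts 1/10 s, in which the tool goes at most 50 mm and 8.59 degrees, less where a joint would pass 70% of its speed; a pose out of reach is approached as far as the arm can. A call is refused whole if a number of a shift passes 50 or a number of a turn 0.15, either way. A call with a gripper value outside its range is refused whole. "grip" is the closure, from -1 (fully open) to 1 (shut), set as the call begins (left out, the last holds). The fingers move at their own pace and stop on an object; "newtons" is the grip in N (left out, the last holds). Time passes only in rows, so rows that do not move let the fingers close. It gives the time, the measured TCP pose, the force, the opening and the grip force at its end, in the units of the state.
- manip.get_obs(): the state, without advancing time (a new reading comes with each control period).
- viewer.camera(name): name is "side" or "top"; returns the picture (420x560x3 uint8, blue, green, red); there is no depth.
- viewer.camera_params(name): a dict with "vertical_fov" (degrees; the focal length in pixels is half the picture's height over the tangent of half this angle, whatever the lens; pixels are square), "cx", "cy" (the principal point, pixels), "R" (3x3) and "t" (3): a world point X has camera coordinates R X + t. Camera axes: x right, y down, z forward; pixel columns grow to the right and rows downward; lengths in m; the calibration is good to about 2 mm. A picture is of the moment at which its call begins. camera_params takes no time and is no camera call.
- manip.hand_in(): hands the job in; it is judged then, once.
Trained networks look in the newest picture that a camera, given by its name, has taken for a name from the list of things; names that differ only in an ending like _2 or _b are one class to them, and where a whole thing is asked for, a point or a joint stands for the part that bears it (a point fixed in the world has none). Each returns a list of dicts, best first, with "score" (0 to 1); they miss things now and then, are a little off and sometimes report something else, mostly with a low value. They report only what shows in the picture. A call takes as long as a camera call. They do not tell look-alikes from the thing itself.
- finder.find_in(camera, thing): "position" ([x, y, z] in m, in world coordinates, good to about 4 mm: the middle of the surface that is visible of it).
The state is a dict: "clock": time; "joint_pos": joint angles; "joint_velocities": joint speeds; "tau": joint torques, N m; "position": TCP position; "ee_rot": TCP orientation; "ft_force": force on the tool from outside, world axes, zero at the start; "torque": the same for the moment, N m; "grip_width": opening from 0.0 (shut) to 1.0 (fully open); "grasp_force": force on a finger pad.
Only numpy, scipy, OpenCV 4.12 (cv2) and the standard library are available. Lean on these libraries where they do the work, as an engineer would, in place of code of your own. Each camera call takes 0.05 s, during which the arm holds its last target. There are 200 camera calls.

## Working session

There is one attempt and no reset: what is moved stays moved. The work goes in short steps, Python scripts to look and compute and a tool call to move; the robot and the scene stay as the last step left them, time stands still between calls to the robot, and variables do not carry over. Pictures are saved under pics/ and viewed, at most 10 in all, crops included, and the job is handed in when it is done.

Besides the shell and the picture viewer there is one more tool, called after "Call:" as name(argument=value, ...), one argument or row to a line, values as JSON. arm_command: Moves the arm, as the interface text tells. Its arguments: {"type":"object","properties":{"plan":{"type":"array","items":{"type":"object","properties":{"dp":{"type":"array","items":{"type":"number"}},"spin":{"type":"number"}}}},"grip":{"type":"number"},"newtons":{"type":"number"}},"required":["plan"]}

```bash
mkdir -p pics; ls
cat > h.py <<'E'
import numpy as np, cv2
from workcell import manip, viewer, finder
def K(n):
    p=viewer.camera_params(n); f=210/np.tan(np.radians(p["vertical_fov"])/2)
    return p,f
def proj(n,X):
    p,f=K(n); c=np.array(p["R"])@np.array(X)+np.array(p["t"]); return np.array([p["cx"]+f*c[0]/c[2],p["cy"]+f*c[1]/c[2]])
def ray(n,u,v,z):
    p,f=K(n); R=np.array(p["R"]);t=np.array(p["t"]); o=-R.T@t; d=R.T@np.array([(u-p["cx"])/f,(v-p["cy"])/f,1]); return o+d*(z-o[2])/d[2]
E
python3 - <<'E'
from h import *
o=manip.get_obs(); print(o)
for n in("top","side"):
    cv2.imwrite(f"pics/{n}0.png",viewer.camera(n)); p,f=K(n); print(n,f,p)
    for t in("scraper","holder","board","chip0","mug","vial"):
        print(t,[(np.round(d["position"],3).tolist(),round(d["score"],2)) for d in finder.find_in(n,t)])
E
```

```text
pics
{'clock': 0.0, 'joint_pos': array([-1.33360926,  0.33285057, -0.06469039,  1.46097332,  0.02161449,
        1.34988259, -0.08849081]), 'joint_velocities': array([ 5.17247389e-04, -2.08047322e-04, -2.41360931e-04, -8.74770012e-04,
       -1.14957703e-03,  4.20470466e-04,  7.21976558e-05]), 'tau': array([ 4.40065742e-04, -6.25440431e+01,  4.98980738e-02, -3.91626728e+01,
        1.63405796e-02,  9.82462952e-03,  2.16635431e-05]), 'position': array([0.1605131 , 0.6038943 , 0.40391376]), 'ee_rot': array([ 1.29516167e-01,  9.91577057e-01, -7.07192263e-04, -4.99462472e-05]), 'ft_force': array([ 0.44702325, -0.76197355,  0.24106149]), 'torque': array([0.0686179 , 0.01465229, 0.06146936]), 'grasp_force': 0.0, 'grip_width': 0.9993495902058872}
top 448.50488720343753 {'vertical_fov': 50.18008518950472, 'cx': 276.55567294059387, 'cy': 213.8777510252015, 'R': array([[-0.01692701, -0.99977017, -0.01315602],
       [-0.99374749,  0.01827445, -0.11014526],
       [ 0.11036036,  0.01120933, -0.99382843]]), 't': array([0.06658701, 0.567685  , 1.12076753])}
scraper [([0.491, -0.114, 0.046], 0.47), ([0.395, -0.232, 0.028], 0.47), ([0.596, -0.123, 0.033], 0.4)]
holder [([0.497, 0.239, 0.024], 0.68), ([0.494, -0.123, 0.04], 0.62)]
board [([0.5, 0.239, 0.02], 0.95)]
chip0 []
mug [([0.708, 0.359, 0.05], 0.92)]
vial []
side 391.0966617441349 {'vertical_fov': 56.467296943849654, 'cx': 272.81072292786587, 'cy': 203.2780805849212, 'R': array([[ 0.92819345, -0.37150168,  0.02105778],
       [-0.18064034, -0.49935866, -0.8473547 ],
       [ 0.32530908,  0.7827052 , -0.53060963]]), 't': array([-0.49784829,  0.18811526,  0.66095524])}
scraper [([0.599, -0.133, 0.02], 0.93), ([0.395, -0.239, 0.021], 0.73), ([0.489, -0.122, 0.051], 0.61)]
holder [([0.477, -0.149, 0.028], 0.75)]
board [([0.486, 0.226, 0.025], 0.67)]
chip0 [([0.479, -0.151, 0.028], 0.58)]
mug [([0.691, 0.325, 0.06], 0.87)]
vial [([0.668, 0.031, 0.03], 0.61)]
```

View pics/top0.png

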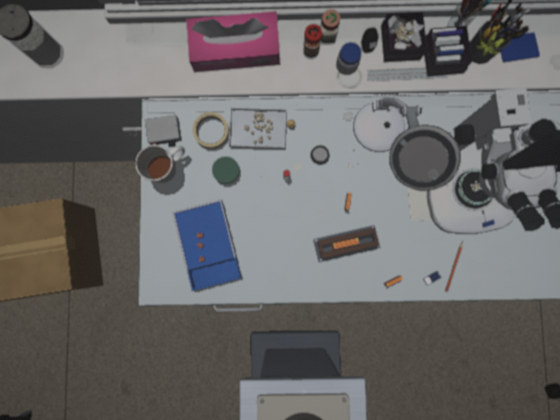

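View pics/side0.png

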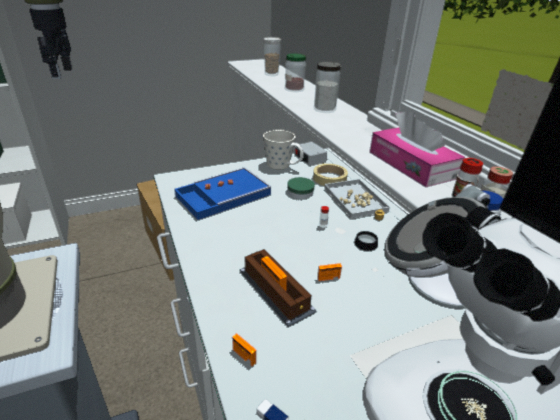

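The top view shows the holder at about (347,243) with the orange scraper in it. The board is at (208,246), with chips at (200,236), (200,246) and (201,259). The vial is at (287,176) and the mug at (158,165). The smaller scrapers at (348,201) and (393,281) are look-alikes. Next I'll segment the holder, scraper, board and chips.

Run:
```python
from h import *
a=cv2.imread("pics/top0.png"); b=cv2.imread("pics/side0.png")
A=cv2.resize(a[215:275,300:395],None,fx=8,fy=8,interpolation=cv2.INTER_CUBIC); 
cv2.imwrite("pics/c1.png",A)
B=cv2.resize(a[195:295,165:250],None,fx=6,fy=6,interpolation=cv2.INTER_CUBIC)
C=cv2.resize(b[240:330,230:325],None,fx=6,fy=6,interpolation=cv2.INTER_CUBIC)
B=cv2.copyMakeBorder(B,0,0,0,0,cv2.BORDER_CONSTANT)
cv2.imwrite("pics/c2.png",B)
cv2.imwrite("pics/c3.png",C)
```

```text
(no output)
```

View pics/c1.png

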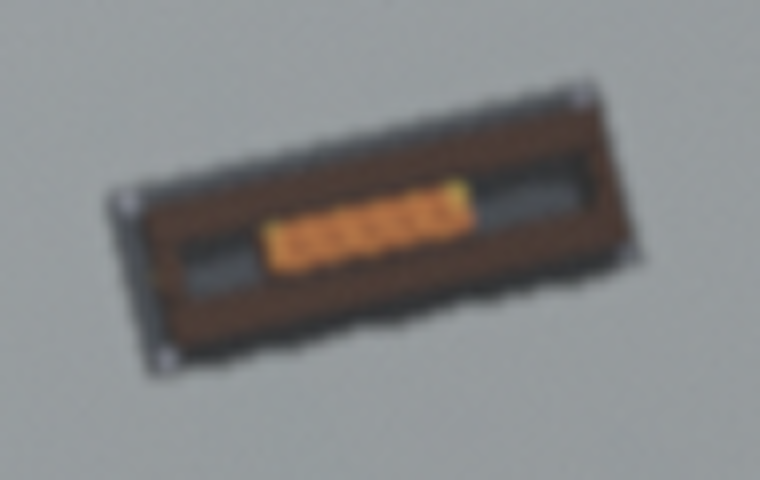

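View pics/c2.png

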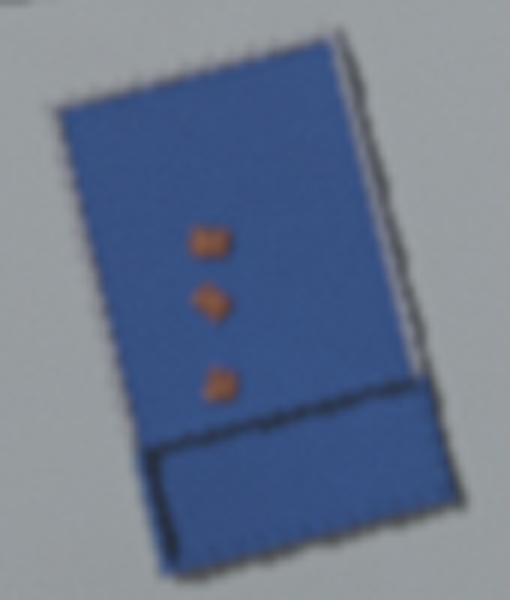

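c1 shows the block top with corners (140,213), (595,100), (635,240) and (180,350), and the scraper in the slot from x=263 to 477. c2 shows the board with corners (55,105), (335,35), (460,505) and (170,575). The chips are at (211,242), (212,303) and (221,385), and the deck edge runs from (150,450) to (415,380).

```bash
cat >> h.py <<'E'
from scipy.optimize import least_squares
def fit(n,model,px,z):
    """pose x,y,yaw of planar points model(mm) with heights"""
    W=np.array([ray(n,u,v,zz)[:2] for (u,v),zz in zip(px,z)]); M=np.array(model)/1e3
    f=lambda q:(M@np.array([[np.cos(q[2]),np.sin(q[2])],[-np.sin(q[2]),np.cos(q[2])]])+q[:2]-W).ravel()
    r=least_squares(f,[W[:,0].mean(),W[:,1].mean(),0.2]); return r.x, np.round(r.fun.reshape(-1,2)*1e3,1)
def inframe(q,p):
    d=np.array(p[:2])-q[:2]; c,s=np.cos(q[2]),np.sin(q[2]); return np.round(1e3*np.array([c*d[0]+s*d[1],-s*d[0]+c*d[1]]),1)
E
python3 - <<'E'
from h import *
u=lambda L,s,ox,oy:[((x+.5)/s-.5+ox,(y+.5)/s-.5+oy) for x,y in L]
h1,r1=fit("top",[(23,75),(23,-75),(-23,-75),(-23,75)],u([(140,213),(595,100),(635,240),(180,350)],8,300,215),[.04]*4)
print("holder",h1,np.degrees(h1[2]),r1.tolist())
s1,r=fit("top",[(7,32),(7,-32),(-7,-32),(-7,32)],u([(263,225),(465,183),(477,228),(275,275)],8,300,215),[.052]*4)
print("scr",s1,np.degrees(s1[2]),r.tolist(),"in holder",inframe(h1,s1))
b,r=fit("top",[(105,65),(105,-65),(-105,-65),(-105,65),(-50,61),(-50,-61)],u([(55,105),(335,35),(460,505),(170,575),(150,450),(415,380)],6,165,195),[.026,.026,.022,.022,.024,.024])
print("board",b,np.degrees(b[2]),r.tolist())
for c in u([(211,242),(212,303),(221,385)],6,165,195): print("chip",inframe(b,ray("top",*c,.031)))
# side check: orange in holder
im=cv2.imread("pics/side0.png"); hsv=cv2.cvtColor(im,cv2.COLOR_BGR2HSV)
def rot(q,p,z): c,s=np.cos(q[2]),np.sin(q[2]); return [q[0]+(c*p[0]-s*p[1])/1e3,q[1]+(s*p[0]+c*p[1])/1e3,z]
for p in [(23,75),(23,-75),(-23,-75),(-23,75)]:
    x=proj("side",rot(h1,p,.04)); cv2.circle(im,tuple(np.round(x*1).astype(int)),1,(0,255,0),-1)
for p in [(7,32),(7,-32),(-7,-32),(-7,32)]:
    x=proj("side",rot(s1,p,.052)); cv2.circle(im,tuple(np.round(x*1).astype(int)),0,(255,255,0),-1)
for p in [(105,65),(105,-65),(-105,-65),(-105,65),(-50,61),(-50,-61)]:
    x=proj("side",rot(b,p,.024)); cv2.circle(im,tuple(np.round(x*1).astype(int)),1,(0,255,0),-1)
C=cv2.resize(im[160:330,165:335],None,fx=3.5,fy=3.5,interpolation=cv2.INTER_CUBIC); cv2.imwrite("pics/c4.png",C)
for n in("top","side"):
  v=finder.find_in(n,"vial"); print(n,[(np.round(d["position"],3).tolist(),round(d["score"],2)) for d in v])
print(ray("top",287,174,.05), proj("side",ray("top",287,174,.05)))
E
```

```text
holder [ 0.49109754 -0.12294276  0.22425801] 12.849037668094518 [[0.4, 0.2], [0.5, -1.1], [0.2, -0.5], [-1.1, 1.4]]
scr [ 0.48999211 -0.11566178  0.19948296] 11.429531417402206 [[-0.9, -0.6], [-0.3, 0.2], [0.2, 0.6], [1.0, -0.1]] in holder [0.5 7.3]
board [0.49235909 0.23687679 0.24080116] 13.796889957483053 [[-0.2, 2.1], [2.6, -2.9], [1.0, -0.9], [-2.6, 1.7], [-1.1, 2.6], [0.2, -2.5]]
chip [29.3 10.9]
chip [ 3.9 16.6]
chip [-30.9  21.1]
top []
side [([0.668, 0.031, 0.03], 0.61)]
[0.66869102 0.02794876 0.05      ] [323.60767806 208.20062712]
```

View pics/c4.png

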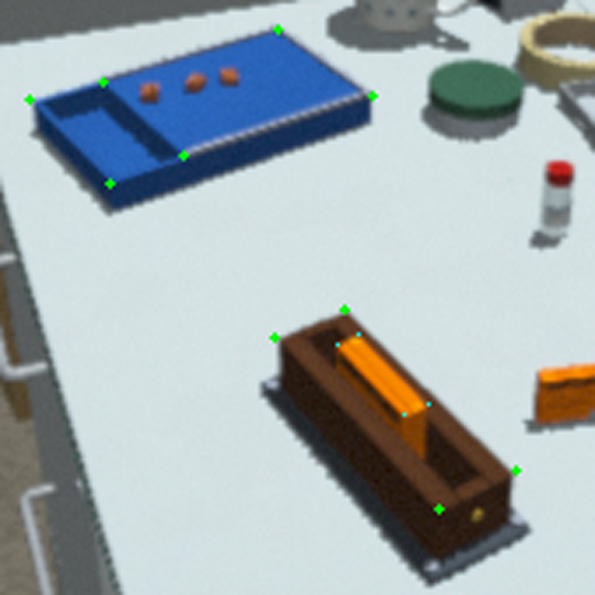

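The pose fits agree with the side view to about 2–3 mm. The helper below converts targets into move rows.

```bash
cat >> h.py <<'E'
from scipy.spatial.transform import Rotation as Ro
def tf(h,p): # point in frame (mm) -> world xy
    c,s=np.cos(h[2]),np.sin(h[2]); return [h[0]+(c*p[0]-s*p[1])/1e3,h[1]+(s*p[0]+c*p[1])/1e3]
H=[.4911,-.1229,np.radians(12.6)]; B=[.4924,.2369,np.radians(13.8)]
def plan(P,yaw,tgts):
    """P xyz, yaw of tool y (tool down). tgts: (x,y,z,yawdeg,nrows)"""
    P=np.array(P,float)
    for *T,yd,n in tgts:
        T=np.array(T,float); dy=(np.radians(yd)-yaw)/n; st=(T-P)/n; rows=[]
        for i in range(n):
            a=yaw+i*dy; ty=np.array([np.cos(a),np.sin(a)]); tx=np.array([-ty[1],ty[0]])  # x = y cross z, z down
            tx=np.cross([*ty,0],[0,0,-1])[:2]
            rows.append('{"dp":[%.1f,%.1f,%.1f],"spin":%.4f}'%(st[:2]@tx*1e3,st[:2]@ty*1e3,-st[2]*1e3,-dy))
        print(",\n".join(rows),"\n"); P=T; yaw=np.radians(yd)
def now():
    o=manip.get_obs(); R=Ro.from_quat(o["ee_rot"]).as_matrix(); return o["position"],np.arctan2(R[1,1],R[0,1]),R,o
E
python3 - <<'E'
from h import *
P,yaw,R,o=now(); print(R.round(3),np.degrees(yaw))
plan(P,yaw,[(.43,.34,.38,12.6,10),(.49,-.116,.27,12.6,12)])
E
```

```text
[[-0.966  0.257  0.   ]
 [ 0.257  0.966  0.   ]
 [ 0.     0.    -1.   ]] 75.11543845700429
{"dp":[-32.8,-18.6,2.5],"spin":0.1091},
{"dp":[-34.7,-14.9,2.5],"spin":0.1091},
{"dp":[-36.1,-11.0,2.5],"spin":0.1091},
{"dp":[-37.1,-7.1,2.5],"spin":0.1091},
{"dp":[-37.6,-3.0,2.5],"spin":0.1091},
{"dp":[-37.7,1.1,2.5],"spin":0.1091},
{"dp":[-37.4,5.2,2.5],"spin":0.1091},
{"dp":[-36.6,9.3,2.5],"spin":0.1091},
{"dp":[-35.3,13.2,2.5],"spin":0.1091},
{"dp":[-33.7,17.0,2.5],"spin":0.1091} 

{"dp":[-38.2,-3.4,9.2],"spin":-0.0000},
{"dp":[-38.2,-3.4,9.2],"spin":-0.0000},
{"dp":[-38.2,-3.4,9.2],"spin":-0.0000},
{"dp":[-38.2,-3.4,9.2],"spin":-0.0000},
{"dp":[-38.2,-3.4,9.2],"spin":-0.0000},
{"dp":[-38.2,-3.4,9.2],"spin":-0.0000},
{"dp":[-38.2,-3.4,9.2],"spin":-0.0000},
{"dp":[-38.2,-3.4,9.2],"spin":-0.0000},
{"dp":[-38.2,-3.4,9.2],"spin":-0.0000},
{"dp":[-38.2,-3.4,9.2],"spin":-0.0000},
{"dp":[-38.2,-3.4,9.2],"spin":-0.0000},
{"dp":[-38.2,-3.4,9.2],"spin":-0.0000}
```

Call:
arm_command(
  plan=[
    {"dp": [-33,-19,2.5],"spin": 0.109},
    {"dp": [-35,-15,2.5],"spin": 0.109},
    {"dp": [-36,-11,2.5],"spin": 0.109},
    {"dp": [-37,-7,2.5],"spin": 0.109},
    {"dp": [-38,-3,2.5],"spin": 0.109},
  ],
  grip=-1,
  newtons=20,
)

```text
clock: 1.3
position: [0.2968, 0.4701, 0.3923]
ee_rot: [0.394, 0.919, 0.0, -0.0]
ft_force: [1.5, 1.0, -0.1]
grip_width: 0.999
grasp_force: 0.0
```

Call:
arm_command(
  plan=[
    {"dp": [-38,1,2.5],"spin": 0.109},
    {"dp": [-37,5,2.5],"spin": 0.109},
    {"dp": [-37,9,2.5],"spin": 0.109},
    {"dp": [-35,13,2.5],"spin": 0.109},
    {"dp": [-34,17,2.5],"spin": 0.109},
  ],
)

```text
clock: 1.8
position: [0.4311, 0.3375, 0.3799]
ee_rot: [0.626, 0.779, 0.0, -0.0]
ft_force: [0.3, 0.1, 0.1]
grip_width: 1.001
grasp_force: 0.0
```

Call:
arm_command(
  plan=[
    {"dp": [-38,-3.5,5],"spin": 0},
    {"dp": [-38,-3.5,5],"spin": 0},
    {"dp": [-38,-3.5,5],"spin": 0},
    {"dp": [-38,-3.5,5],"spin": 0},
    {"dp": [-38,-3.5,5],"spin": 0},
  ],
)

```text
clock: 2.3
position: [0.4548, 0.1479, 0.3547]
ee_rot: [0.625, 0.781, 0.0, -0.0]
ft_force: [1.3, -0.8, 0.1]
grip_width: 0.997
grasp_force: 0.0
```

Call:
arm_command(
  plan=[
    {"dp": [-38,-3.5,5],"spin": 0},
    {"dp": [-38,-3.5,5],"spin": 0},
    {"dp": [-38,-3.5,5],"spin": 0},
    {"dp": [-38,-3.5,5],"spin": 0},
    {"dp": [0,0,0],"spin": 0},
  ],
)

```text
clock: 2.8
position: [0.4744, -0.007, 0.3345]
ee_rot: [0.628, 0.779, -0.0, 0.0]
ft_force: [-0.0, 1.3, 0.5]
grip_width: 1.005
grasp_force: 0.0
```

Run:
```python
from h import *
P,yaw,R,o=now(); print(np.degrees(yaw))
plan(P,yaw,[(.49,-.116,.25,12.6,4)])
```

```text
12.251720957874033
{"dp":[-27.5,-2.0,21.1],"spin":-0.0015},
{"dp":[-27.5,-2.0,21.1],"spin":-0.0015},
{"dp":[-27.5,-2.0,21.1],"spin":-0.0015},
{"dp":[-27.5,-2.1,21.1],"spin":-0.0015}
```

Call:
arm_command(
  plan=[
    {"dp": [-27.5,-2,21],"spin": -0.0015},
    {"dp": [-27.5,-2,21],"spin": -0.0015},
    {"dp": [-27.5,-2,21],"spin": -0.0015},
    {"dp": [-27.5,-2,21],"spin": -0.0015},
    {"dp": [0,0,0],"spin": 0},
  ],
  grip=0.2,
)

```text
clock: 3.3
position: [0.4901, -0.1137, 0.2485]
ee_rot: [0.624, 0.781, -0.002, -0.001]
ft_force: [-0.3, 0.4, 0.3]
grip_width: 0.398
grasp_force: 0.0
```

Run:
```python
from h import *
P,yaw,R,o=now(); print(P,np.degrees(yaw),o["grip_width"],o["ft_force"])
im=viewer.camera("side"); c=proj("side",[.49,-.116,.06]).astype(int); print(c)
y0,x0=c[1]-75,c[0]-60
cv2.imwrite("pics/s1.png",cv2.resize(im[y0:y0+115,x0:x0+120],None,fx=5,fy=5,interpolation=cv2.INTER_CUBIC)); print(x0,y0)
# expected fingertip centre and descended one
print(proj("side",P-[0,0,.173]), proj("side",[P[0],P[1],.042]))
im=viewer.camera("top"); cv2.imwrite("pics/t1full.png",im)
```

```text
[ 0.49008592 -0.11366486  0.24854728] 12.783483696621154 0.3981971263406443 [-0.29298653  0.39092164  0.29432355]
[273 263]
213 188
[273.29938073 255.51057302] [272.89750794 269.87702399]
```

View pics/s1.png

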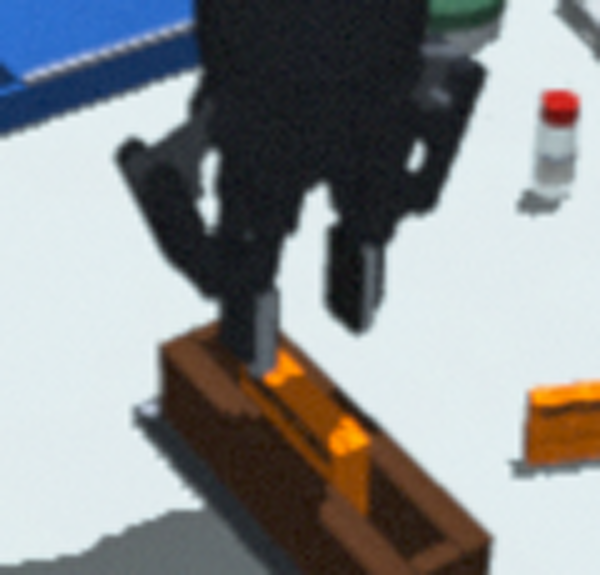

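Call:
arm_command(
  plan=[
    {"dp": [-1,0,12],"spin": 0},
    {"dp": [-1,0,12],"spin": 0},
    {"dp": [0,0,8.5],"spin": 0},
    {"dp": [0,0,0],"spin": 0},
    {"dp": [0,0,0],"spin": 0},
  ],
)

```text
clock: 3.9
position: [0.4914, -0.1128, 0.218]
ee_rot: [0.622, 0.783, -0.0, -0.0]
ft_force: [0.2, 0.4, 0.0]
grip_width: 0.4
grasp_force: 0.0
```

Call:
arm_command(
  plan=[
    {"dp": [0,0,0]},
    {"dp": [0,0,0]},
    {"dp": [0,0,0]},
  ],
  grip=0.5,
  newtons=20,
)

```text
invalid input at $.plan[0]: expected keys dp, spin
```

Call:
arm_command(
  plan=[
    {"dp": [0,0,0],"spin": 0},
    {"dp": [0,0,0],"spin": 0},
    {"dp": [0,0,0],"spin": 0},
  ],
  grip=0.55,
  newtons=20,
)

```text
clock: 4.2
position: [0.4916, -0.1129, 0.2185]
ee_rot: [0.622, 0.783, 0.0, 0.0]
ft_force: [0.9, 1.3, 0.5]
grip_width: 0.221
grasp_force: 0.0
```

Call:
arm_command(
  plan=[
    {"dp": [0,0,0],"spin": 0},
    {"dp": [0,0,0],"spin": 0},
    {"dp": [0,0,0],"spin": 0},
  ],
  grip=0.66,
)

```text
clock: 4.5
position: [0.4915, -0.113, 0.2183]
ee_rot: [0.623, 0.783, 0.0, 0.0]
ft_force: [-0.8, 0.4, 1.2]
grip_width: 0.175
grasp_force: 0.4
```

Call:
arm_command(
  plan=[
    {"dp": [0,0,2.5],"spin": 0},
    {"dp": [0,0,0],"spin": 0},
  ],
  grip=0.6,
)

```text
clock: 4.7
position: [0.4913, -0.1128, 0.2153]
ee_rot: [0.622, 0.783, -0.0, -0.0]
ft_force: [0.1, -0.6, 1.0]
grip_width: 0.202
grasp_force: 0.0
```

Call:
arm_command(
  plan=[
    {"dp": [0,0,0],"spin": 0},
    {"dp": [0,0,0],"spin": 0},
    {"dp": [0,0,0],"spin": 0},
    {"dp": [0,0,0],"spin": 0},
  ],
  grip=1,
  newtons=25,
)

```text
clock: 5.1
position: [0.4914, -0.1129, 0.2156]
ee_rot: [0.622, 0.783, -0.0, -0.0]
ft_force: [0.3, -0.2, -1.5]
grip_width: 0.153
grasp_force: 28.5
```

Call:
arm_command(
  plan=[
    {"dp": [0,0,-1.5],"spin": 0},
    {"dp": [-4,0,0],"spin": 0},
    {"dp": [-4,0,0],"spin": 0},
    {"dp": [-4,0,0],"spin": 0},
    {"dp": [0,0,0],"spin": 0},
  ],
)

```text
clock: 5.6
position: [0.4942, -0.1254, 0.2172]
ee_rot: [0.623, 0.782, -0.0, 0.0]
ft_force: [-0.8, -0.3, -1.4]
grip_width: 0.154
grasp_force: 28.5
```

Call:
arm_command(
  plan=[
    {"dp": [-1,0,0],"spin": 0},
    {"dp": [-1,0,0],"spin": 0},
    {"dp": [-1,0,0],"spin": 0},
    {"dp": [-1,0,0],"spin": 0},
  ],
)

```text
clock: 6.0
position: [0.4951, -0.1285, 0.2172]
ee_rot: [0.622, 0.783, 0.0, -0.0]
ft_force: [-0.0, -0.1, -1.3]
grip_width: 0.156
grasp_force: 28.5
```

Call:
arm_command(
  plan=[
    {"dp": [-1,0,0],"spin": 0},
    {"dp": [-1,0,0],"spin": 0},
    {"dp": [-1,0,0],"spin": 0},
  ],
)

```text
clock: 6.3
position: [0.4958, -0.1315, 0.2172]
ee_rot: [0.622, 0.783, 0.0, 0.0]
ft_force: [-0.5, -0.0, -1.5]
grip_width: 0.155
grasp_force: 28.5
```

Call:
arm_command(
  plan=[
    {"dp": [-1,0,0],"spin": 0},
    {"dp": [-1,0,0],"spin": 0},
  ],
)

```text
clock: 6.5
position: [0.4962, -0.1335, 0.2172]
ee_rot: [0.622, 0.783, 0.0, -0.0]
ft_force: [-0.8, 0.1, -1.7]
grip_width: 0.154
grasp_force: 28.5
```

Call:
arm_command(
  plan=[
    {"dp": [-1,0,0],"spin": 0},
    {"dp": [-1,0,0],"spin": 0},
    {"dp": [-1,0,0],"spin": 0},
  ],
)

```text
clock: 6.8
position: [0.4969, -0.1364, 0.2172]
ee_rot: [0.622, 0.783, 0.0, -0.0]
ft_force: [0.7, -0.5, -1.4]
grip_width: 0.149
grasp_force: 28.5
```

Call:
arm_command(
  plan=[
    {"dp": [-1,0,0],"spin": 0},
    {"dp": [-1,0,0],"spin": 0},
  ],
)

```text
clock: 7.0
position: [0.4973, -0.1383, 0.2172]
ee_rot: [0.622, 0.783, 0.0, -0.0]
ft_force: [-0.3, 0.2, -1.2]
grip_width: 0.152
grasp_force: 28.5
```

Call:
arm_command(
  plan=[
    {"dp": [-1,0,0],"spin": 0},
    {"dp": [-1,0,0],"spin": 0},
  ],
)

```text
clock: 7.2
position: [0.4977, -0.1403, 0.2172]
ee_rot: [0.622, 0.783, 0.0, -0.0]
ft_force: [-0.0, -0.1, -1.0]
grip_width: 0.155
grasp_force: 28.5
```

Call:
arm_command(
  plan=[
    {"dp": [-1,0,0],"spin": 0},
    {"dp": [-1,0,0],"spin": 0},
  ],
)

```text
clock: 7.4
position: [0.4982, -0.1418, 0.2171]
ee_rot: [0.622, 0.783, 0.0, -0.0]
ft_force: [-0.3, 3.2, -0.9]
grip_width: 0.153
grasp_force: 28.5
```

Call:
arm_command(
  plan=[
    {"dp": [-1,0,0],"spin": 0},
    {"dp": [0,0,0],"spin": 0},
  ],
)

```text
clock: 7.6
position: [0.4984, -0.1421, 0.2169]
ee_rot: [0.622, 0.783, 0.0, -0.001]
ft_force: [-0.7, 5.4, -0.8]
grip_width: 0.15
grasp_force: 28.6
```

Call:
arm_command(
  plan=[
    {"dp": [2,0,0],"spin": 0},
    {"dp": [1.5,0,0],"spin": 0},
    {"dp": [0,0,0],"spin": 0},
    {"dp": [0,0,0],"spin": 0},
  ],
  newtons=50,
)

```text
clock: 8.0
position: [0.4977, -0.1399, 0.2173]
ee_rot: [0.623, 0.783, 0.0, 0.0]
ft_force: [-0.3, -0.1, -0.4]
grip_width: 0.146
grasp_force: 54.0
```

Call:
arm_command(
  plan=[
    {"dp": [0,0,-1.5],"spin": 0},
    {"dp": [0,0,-1.5],"spin": 0},
    {"dp": [0,0,-1.5],"spin": 0},
    {"dp": [0,0,0],"spin": 0},
  ],
)

```text
clock: 8.4
position: [0.4977, -0.1398, 0.222]
ee_rot: [0.623, 0.783, 0.0, 0.0]
ft_force: [-0.0, -0.8, -1.2]
grip_width: 0.146
grasp_force: 54.0
```

Past the 3 mm limit and still no resistance, so it lifts freely.

Call:
arm_command(
  plan=[
    {"dp": [0,0,-3],"spin": 0},
    {"dp": [0,0,-4],"spin": 0},
    {"dp": [0,0,-4],"spin": 0},
    {"dp": [0,0,-4],"spin": 0},
    {"dp": [0,0,-4],"spin": 0},
  ],
)

```text
clock: 8.9
position: [0.4977, -0.1397, 0.2411]
ee_rot: [0.622, 0.783, 0.0, 0.0]
ft_force: [-0.2, -0.0, -1.4]
grip_width: 0.141
grasp_force: 54.0
```

Call:
arm_command(
  plan=[
    {"dp": [0,0,-10],"spin": 0},
    {"dp": [0,0,-15],"spin": 0},
    {"dp": [0,0,-20],"spin": 0},
    {"dp": [0,0,-20],"spin": 0},
    {"dp": [0,0,0],"spin": 0},
  ],
)

```text
clock: 9.4
position: [0.4984, -0.1402, 0.3086]
ee_rot: [0.623, 0.783, 0.001, 0.002]
ft_force: [-0.3, -0.4, -0.8]
grip_width: 0.144
grasp_force: 54.1
```

Run:
```python
from h import *
P,yaw,R,o=now(); print(P,np.degrees(yaw),o["ft_force"])
im=viewer.camera("side"); c=proj("side",[P[0],P[1],P[2]-.173]).astype(int); print(c)
x0,y0=c[0]-50,c[1]-40
cv2.imwrite("pics/s2.png",cv2.resize(im[y0:y0+110,x0:x0+110],None,fx=5,fy=5,interpolation=cv2.INTER_CUBIC))
g=tf(B,(60,14)); print(g); plan(P,yaw,[(*g,.30,13.8,9),(*g,.235,13.8,3)])
```

```text
[ 0.49838354 -0.14019647  0.30860829] 12.987598161133896 [-0.34253552 -0.44406128 -0.80579808]
[284 235]
[np.float64(0.5473285883884781), np.float64(0.26480788737344974)]
{"dp":[42.6,15.4,1.0],"spin":-0.0016},
{"dp":[42.6,15.5,1.0],"spin":-0.0016},
{"dp":[42.6,15.5,1.0],"spin":-0.0016},
{"dp":[42.6,15.6,1.0],"spin":-0.0016},
{"dp":[42.5,15.7,1.0],"spin":-0.0016},
{"dp":[42.5,15.7,1.0],"spin":-0.0016},
{"dp":[42.5,15.8,1.0],"spin":-0.0016},
{"dp":[42.5,15.9,1.0],"spin":-0.0016},
{"dp":[42.4,15.9,1.0],"spin":-0.0016} 

{"dp":[0.0,0.0,21.7],"spin":-0.0000},
{"dp":[0.0,0.0,21.7],"spin":-0.0000},
{"dp":[0.0,0.0,21.7],"spin":-0.0000}
```

View pics/s2.png

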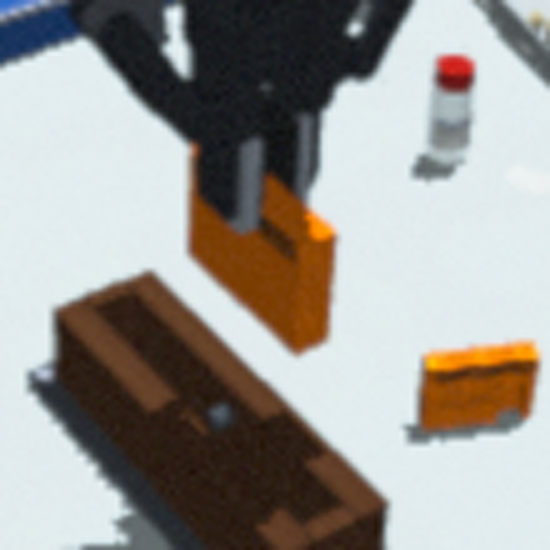

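The scraper is out and upright in the pads. The side view shows it hanging level above the block, with the pin visible at about (220,415). Next is the move over the back of the deck.

Call:
arm_command(
  plan=[
    {"dp": [30,11,1],"spin": -0.002},
    {"dp": [42.5,15.5,1],"spin": -0.002},
    {"dp": [42.5,15.5,1],"spin": -0.002},
    {"dp": [42.5,15.5,1],"spin": -0.002},
    {"dp": [42.5,15.5,1],"spin": -0.002},
  ],
  newtons=60,
)

```text
clock: 9.95
position: [0.5224, 0.0735, 0.3]
ee_rot: [0.619, 0.786, -0.0, -0.0]
ft_force: [1.8, -0.1, -1.6]
grip_width: 0.141
grasp_force: 60.8
```

Call:
arm_command(
  plan=[
    {"dp": [42.5,15.5,1],"spin": -0.002},
    {"dp": [42.5,16,1],"spin": -0.002},
    {"dp": [42.5,16,1],"spin": -0.002},
    {"dp": [35,13,1],"spin": 0},
    {"dp": [20,8,0],"spin": 0},
  ],
)

```text
clock: 10.45
position: [0.545, 0.2691, 0.2952]
ee_rot: [0.615, 0.789, -0.001, -0.001]
ft_force: [-0.9, -0.8, -0.8]
grip_width: 0.146
grasp_force: 60.8
```

Call:
arm_command(
  plan=[
    {"dp": [0,0,20],"spin": 0},
    {"dp": [0,0,15],"spin": 0},
    {"dp": [0,0,10],"spin": 0},
    {"dp": [0,0,0],"spin": 0},
    {"dp": [0,0,0],"spin": 0},
  ],
)

```text
clock: 10.95
position: [0.5462, 0.2646, 0.2519]
ee_rot: [0.617, 0.787, -0.0, -0.0]
ft_force: [-0.2, 1.3, -1.5]
grip_width: 0.144
grasp_force: 60.9
```

Run:
```python
from h import *
P,yaw,R,o=now(); print(P,np.degrees(yaw),o["ft_force"],R[:,2],inframe(B,P))
im=viewer.camera("side"); viewer.camera("top")
x0,y0=160,110
for p in [(7,29),(7,-35),(-7,-35),(-7,29)]:
    x=proj("side",[*tf([P[0],P[1],yaw],p),P[2]-.2096]); cv2.circle(im,tuple(np.round(x).astype(int)),0,(0,255,0),-1)
cv2.imwrite("pics/s3.png",cv2.resize(im[y0:y0+120,x0:x0+140],None,fx=5,fy=5,interpolation=cv2.INTER_CUBIC))
g=tf(B,(60,17)); plan(P,yaw,[(*g,.238,13.8,3)])
```

```text
[0.54616277 0.2646299  0.25186026] 13.863642803878596 [-0.16891848  1.26775298 -1.50470187] [-8.54506558e-05 -1.04531069e-04 -9.99999991e-01] [58.8 14.1]
{"dp":[1.0,0.4,4.6],"spin":0.0004},
{"dp":[1.0,0.4,4.6],"spin":0.0004},
{"dp":[1.0,0.4,4.6],"spin":0.0004}
```

View pics/s3.png

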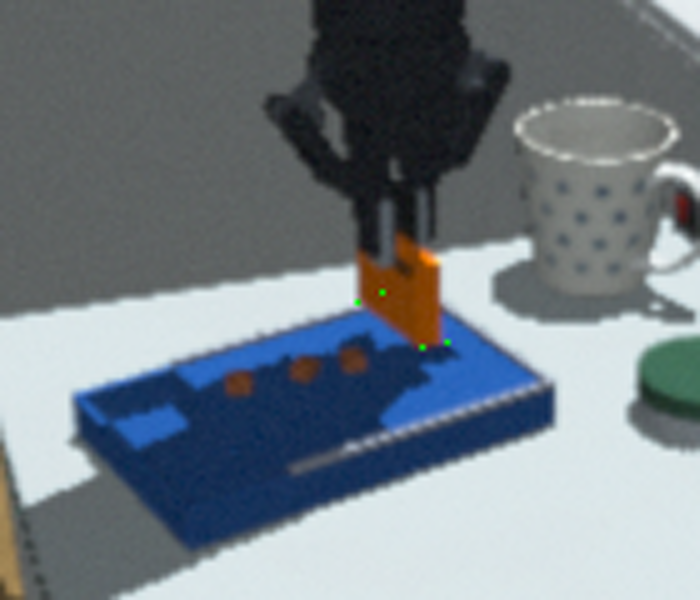

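The scraper hangs behind the three chips, which show at (352,360), (304,370) and (240,383). I'll lower it to the deck by feel.

Call:
arm_command(
  plan=[
    {"dp": [2,0.5,5],"spin": 0},
    {"dp": [2,0.5,5],"spin": 0},
    {"dp": [0,0,4],"spin": 0},
    {"dp": [0,0,0],"spin": 0},
  ],
)

```text
clock: 11.45
position: [0.5456, 0.2694, 0.2369]
ee_rot: [0.616, 0.788, -0.001, -0.0]
ft_force: [-1.4, -0.3, -1.6]
grip_width: 0.141
grasp_force: 60.9
```

Call:
arm_command(
  plan=[
    {"dp": [0,0,1],"spin": 0},
    {"dp": [0,0,1],"spin": 0},
    {"dp": [0,0,0],"spin": 0},
  ],
)

```text
clock: 11.75
position: [0.546, 0.2693, 0.2357]
ee_rot: [0.616, 0.788, 0.0, -0.0]
ft_force: [-1.6, -0.4, -0.6]
grip_width: 0.14
grasp_force: 60.9
```

Call:
arm_command(
  plan=[
    {"dp": [0,0,1],"spin": 0},
    {"dp": [0,0,0],"spin": 0},
  ],
)

```text
clock: 11.95
position: [0.546, 0.2694, 0.2347]
ee_rot: [0.616, 0.788, 0.0, -0.0]
ft_force: [0.2, -0.2, -1.3]
grip_width: 0.143
grasp_force: 60.9
```

Call:
arm_command(
  plan=[
    {"dp": [0,-5,0],"spin": 0},
    {"dp": [0,-6,0],"spin": 0},
    {"dp": [0,-6,0],"spin": 0},
    {"dp": [0,-6,0],"spin": 0},
    {"dp": [0,-6,0],"spin": 0},
  ],
)

```text
clock: 12.45
position: [0.5172, 0.2623, 0.2348]
ee_rot: [0.616, 0.788, 0.0, -0.0]
ft_force: [-0.8, -0.6, -1.2]
grip_width: 0.141
grasp_force: 60.8
```

Call:
arm_command(
  plan=[
    {"dp": [0,-6,0],"spin": 0},
    {"dp": [0,-6,0],"spin": 0},
    {"dp": [0,-6,0],"spin": 0},
    {"dp": [0,-6,0],"spin": 0},
    {"dp": [0,-6,0],"spin": 0},
  ],
)

```text
clock: 12.95
position: [0.4882, 0.2551, 0.2347]
ee_rot: [0.616, 0.788, 0.0, -0.0]
ft_force: [0.0, 1.1, -1.3]
grip_width: 0.139
grasp_force: 60.8
```

Run:
```python
from h import *
P,yaw,R,o=now(); print(P,np.degrees(yaw),o["ft_force"],inframe(B,P))
im=viewer.camera("side")
x0,y0=160,110
cv2.imwrite("pics/s4.png",cv2.resize(im[y0:y0+120,x0:x0+140],None,fx=5,fy=5,interpolation=cv2.INTER_CUBIC))
```

```text
[0.48823355 0.25505199 0.23474006] 13.919679452088992 [ 0.033509    1.0715042  -1.32430792] [ 0.3 18.6]
```

View pics/s4.png

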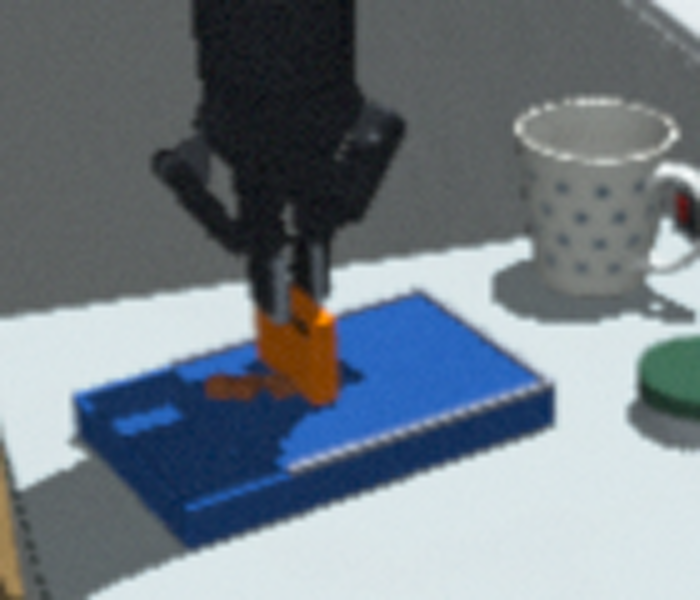

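The scraper is at board x≈0 and pushes the chips ahead in a row at about (215–285,385). None are left behind, so I'll continue over the edge.

Call:
arm_command(
  plan=[
    {"dp": [0,-6,0],"spin": 0},
    {"dp": [0,-6,0],"spin": 0},
    {"dp": [0,-6,0],"spin": 0},
    {"dp": [0,-6,0],"spin": 0},
    {"dp": [0,-6,0],"spin": 0},
  ],
)

```text
clock: 13.5
position: [0.4591, 0.2478, 0.2347]
ee_rot: [0.616, 0.788, 0.0, -0.0]
ft_force: [0.5, 0.2, -1.0]
grip_width: 0.141
grasp_force: 60.8
```

Call:
arm_command(
  plan=[
    {"dp": [0,-6,0],"spin": 0},
    {"dp": [0,-6,0],"spin": 0},
    {"dp": [0,-6,0],"spin": 0},
    {"dp": [0,-6,0],"spin": 0},
    {"dp": [0,-6,0],"spin": 0},
  ],
)

```text
clock: 14.0
position: [0.43, 0.2406, 0.2347]
ee_rot: [0.616, 0.788, 0.0, -0.0]
ft_force: [-0.2, 0.2, -0.7]
grip_width: 0.139
grasp_force: 60.8
```

Call:
arm_command(
  plan=[
    {"dp": [0,-5,0],"spin": 0},
    {"dp": [0,-3,0],"spin": 0},
    {"dp": [0,0,0],"spin": 0},
    {"dp": [0,0,0],"spin": 0},
  ],
)

```text
clock: 14.4
position: [0.4228, 0.2389, 0.2348]
ee_rot: [0.616, 0.788, 0.0, 0.0]
ft_force: [0.2, 0.7, -0.8]
grip_width: 0.141
grasp_force: 60.8
```

Call:
arm_command(
  plan=[
    {"dp": [0,0,-15],"spin": 0},
    {"dp": [0,0,-20],"spin": 0},
    {"dp": [0,30,-10],"spin": 0},
    {"dp": [0,40,0],"spin": 0},
    {"dp": [0,25,0],"spin": 0},
  ],
)

```text
clock: 14.9
position: [0.5171, 0.2623, 0.2803]
ee_rot: [0.616, 0.788, 0.001, 0.0]
ft_force: [-0.2, 1.0, -1.8]
grip_width: 0.139
grasp_force: 60.8
```

Run:
```python
from h import *
P,yaw,R,o=now(); print(P,np.degrees(yaw),o["ft_force"],inframe(B,P))
im=viewer.camera("side"); t=viewer.camera("top")
a=cv2.resize(im[150:220,165:290],None,fx=5,fy=5,interpolation=cv2.INTER_CUBIC)[:, :400]
b=cv2.resize(t[195:300,165:250],None,fx=4.5,fy=4.5,interpolation=cv2.INTER_CUBIC)
h=max(len(a),len(b)); pad=lambda i:cv2.copyMakeBorder(i,0,h-len(i),0,0,cv2.BORDER_CONSTANT)
cv2.imwrite("pics/s5.png",np.hstack([pad(a),pad(b)]))
for n in("side","top"): print([(inframe(B,d["position"]),round(d["position"][2],3),round(d["score"],2)) for d in finder.find_in(n,"chip0")])
g=tf(B,(25,3)); plan(P,yaw,[(*g,.245,13.8,3)])
```

```text
[0.51709475 0.26230461 0.28031281] 13.93709812193819 [-0.2411291   0.95011378 -1.79075734] [30.  18.8]
[(array([-6.3, -6.9]), 0.024, 0.28)]
[]
{"dp":[-5.3,-1.7,11.8],"spin":0.0008},
{"dp":[-5.3,-1.7,11.8],"spin":0.0008},
{"dp":[-5.3,-1.7,11.8],"spin":0.0008}
```

View pics/s5.png

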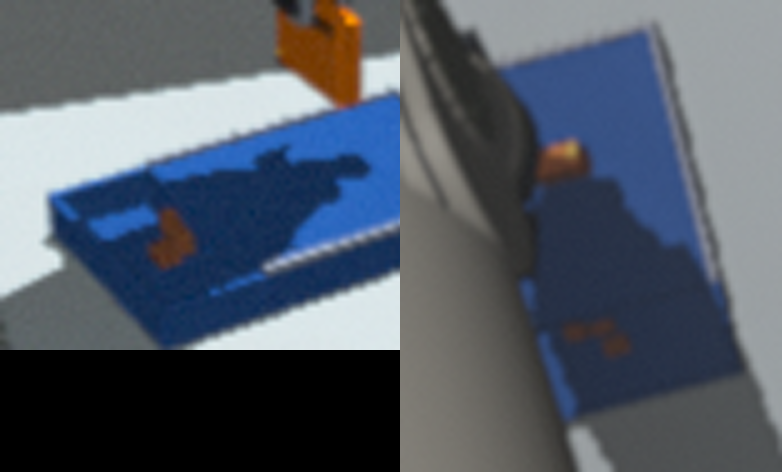

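Run:
```python
from h import *
s=viewer.camera("side"); t=viewer.camera("top")
for n,im,(x0,y0,x1,y1) in(("side",s,(180,180,215,210)),("top",t,(190,255,225,285))):
    c=im[y0:y1,x0:x1].astype(int); m=((c[...,2]-c[...,0])>8).astype(np.uint8)
    k,l,st,ce=cv2.connectedComponentsWithStats(m,connectivity=4)
    for i in range(1,k):
        if st[i,4]<4: continue
        u,v=ce[i]+[x0,y0]; print(n,st[i].tolist(),(u,v),"gutter z:",inframe(B,ray(n,u,v,.012)),"deck z:",inframe(B,ray(n,u,v,.03)))
    yy,xx=np.nonzero(m); e=[inframe(B,ray(n,u+x0,v+y0,.012)) for u,v in zip(xx,yy)]; e=np.array(e); print("range z=.012",e.min(0),e.max(0))
    for p,z in(((-50,40),.024),((-50,0),.024),((-50,-40),.024),((-50,20),.004),((-50,0),.004)): print(p,z,proj(n,[*tf(B,p),z]).round(1))
# upsampled
b=cv2.resize(t[250:290,180:240],None,fx=6,fy=6,interpolation=cv2.INTER_CUBIC); a=cv2.resize(s[175:215,175:235],None,fx=6,fy=6,interpolation=cv2.INTER_CUBIC)
cv2.imwrite("pics/s6.png",cv2.convertScaleAbs(np.hstack([a,b]),alpha=1.8))
```

```text
side [15, 12, 9, 12, 63] (np.float64(199.0), np.float64(197.85714285714286)) gutter z: [-63.2   6.3] deck z: [-75.3 -21.2]
range z=.012 [-78.1 -12.7] [-50.2  33.6]
(-50, 40) 0.024 [197.3 186.6]
(-50, 0) 0.024 [204.6 193.3]
(-50, -40) 0.024 [212.3 200.3]
(-50, 20) 0.004 [201.5 196.7]
(-50, 0) 0.004 [205.2 200.2]
top [12, 12, 10, 3, 20] (np.float64(206.2), np.float64(267.9)) gutter z: [-55.9  18. ] deck z: [-56.5  15. ]
top [21, 15, 5, 4, 15] (np.float64(212.53333333333333), np.float64(271.26666666666665)) gutter z: [-68.5   4.2] deck z: [-68.9   1.4]
range z=.012 [-72.4  -2.2] [-51.5  29.2]
(-50, 40) 0.024 [196.5 267.9]
(-50, 0) 0.024 [211.7 263.9]
(-50, -40) 0.024 [226.8 259.9]
(-50, 20) 0.004 [205.4 265.9]
(-50, 0) 0.004 [212.9 263.9]
```

View pics/s6.png

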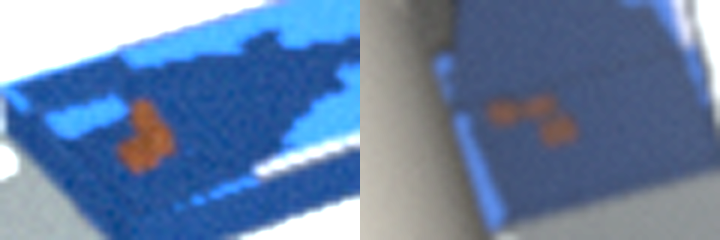

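The three separate chips sit in the gutter: both views agree at gutter height (x≈-56 to -69) and disagree at deck height. Next I'll set the scraper down on the deck.

Call:
arm_command(
  plan=[
    {"dp": [-5,-2,15],"spin": 0},
    {"dp": [-5,-2,15],"spin": 0},
    {"dp": [0,0,8],"spin": 0},
    {"dp": [0,0,3],"spin": 0},
    {"dp": [0,0,0],"spin": 0},
  ],
)

```text
clock: 15.7
position: [0.5132, 0.2514, 0.2388]
ee_rot: [0.616, 0.788, 0.0, -0.0]
ft_force: [-0.7, 0.4, -1.2]
grip_width: 0.139
grasp_force: 60.8
```

Call:
arm_command(
  plan=[
    {"dp": [0,0,1],"spin": 0},
    {"dp": [0,0,0],"spin": 0},
    {"dp": [0,0,0],"spin": 0},
  ],
)

```text
clock: 16.0
position: [0.5136, 0.2511, 0.2381]
ee_rot: [0.616, 0.788, 0.0, 0.0]
ft_force: [0.5, -0.1, -1.3]
grip_width: 0.14
grasp_force: 60.8
```

Call:
arm_command(
  plan=[
    {"dp": [0,0,1.5],"spin": 0},
    {"dp": [0,0,1.5],"spin": 0},
    {"dp": [0,0,0],"spin": 0},
    {"dp": [0,0,0],"spin": 0},
  ],
)

```text
clock: 16.4
position: [0.5134, 0.251, 0.2346]
ee_rot: [0.616, 0.788, -0.0, -0.0]
ft_force: [-0.4, 1.0, -1.1]
grip_width: 0.144
grasp_force: 60.8
```

Call:
arm_command(
  plan=[
    {"dp": [0,0,0.8],"spin": 0},
    {"dp": [0,0,0],"spin": 0},
    {"dp": [0,0,0],"spin": 0},
  ],
)

```text
clock: 16.7
position: [0.5134, 0.251, 0.2339]
ee_rot: [0.616, 0.788, 0.0, -0.0]
ft_force: [0.1, -0.6, -0.5]
grip_width: 0.142
grasp_force: 60.8
```

Call:
arm_command(
  plan=[
    {"dp": [0,0,0.5],"spin": 0},
    {"dp": [0,0,0],"spin": 0},
    {"dp": [0,0,0],"spin": 0},
  ],
)

```text
clock: 17.0
position: [0.5135, 0.251, 0.2336]
ee_rot: [0.616, 0.788, 0.0, -0.0]
ft_force: [-0.2, -1.3, 2.9]
grip_width: 0.136
grasp_force: 61.2
```

Contact with the deck (about 3 N upward). Next I ease the grip, open the fingers and retreat upward.

Call:
arm_command(
  plan=[
    {"dp": [0,0,0],"spin": 0},
    {"dp": [0,0,0],"spin": 0},
    {"dp": [0,0,0],"spin": 0},
  ],
  newtons=20,
)

```text
clock: 17.3
position: [0.5135, 0.251, 0.2336]
ee_rot: [0.616, 0.788, 0.0, 0.0]
ft_force: [-1.3, -0.6, 4.1]
grip_width: 0.141
grasp_force: 61.4
```

Call:
arm_command(
  plan=[
    {"dp": [0,0,0],"spin": 0},
    {"dp": [0,0,0],"spin": 0},
    {"dp": [0,0,0],"spin": 0},
    {"dp": [0,0,0],"spin": 0},
  ],
  grip=0.45,
)

```text
clock: 17.7
position: [0.5134, 0.251, 0.2333]
ee_rot: [0.616, 0.788, -0.0, -0.0]
ft_force: [-0.6, 0.9, 0.3]
grip_width: 0.272
grasp_force: 0.0
```

Call:
arm_command(
  plan=[
    {"dp": [0,0,-3],"spin": 0},
    {"dp": [0,0,-5],"spin": 0},
    {"dp": [0,0,-10],"spin": 0},
    {"dp": [0,0,-20],"spin": 0},
    {"dp": [0,0,-30],"spin": 0},
  ],
  grip=0,
)

```text
clock: 18.2
position: [0.513, 0.2508, 0.3017]
ee_rot: [0.616, 0.788, -0.001, -0.0]
ft_force: [0.1, 1.0, -0.5]
grip_width: 0.5
grasp_force: 0.0
```

Call:
arm_command(
  plan=[
    {"dp": [0,0,-40],"spin": 0},
    {"dp": [-40,0,-30],"spin": 0},
    {"dp": [-45,0,0],"spin": 0},
    {"dp": [-45,0,0],"spin": 0},
    {"dp": [-40,0,0],"spin": 0},
  ],
)

```text
clock: 18.7
position: [0.5545, 0.0835, 0.3729]
ee_rot: [0.617, 0.787, 0.001, 0.0]
ft_force: [0.6, -0.5, -0.4]
grip_width: 0.5
grasp_force: 0.0
```

Call:
arm_command(
  plan=[
    {"dp": [-40,0,0],"spin": 0},
    {"dp": [-30,0,0],"spin": 0},
    {"dp": [0,0,0],"spin": 0},
    {"dp": [0,0,0],"spin": 0},
  ],
)

```text
clock: 19.1
position: [0.5712, 0.0176, 0.3721]
ee_rot: [0.617, 0.787, 0.0, 0.0]
ft_force: [-0.6, 0.0, -0.1]
grip_width: 0.495
grasp_force: 0.0
```

Run:
```python
from h import *
s=viewer.camera("side"); t=viewer.camera("top")
for n in("side","top"):
    for k in("scraper","chip0","mug","vial"): print(n,k,[(np.round(d["position"],3).tolist(),inframe(B,d["position"]).tolist(),round(d["score"],2)) for d in finder.find_in(n,k)])
# predicted scraper silhouette vs orange mask, standing upright
S=[.5135+.0005,.251-.003,np.radians(13.9)]
for n,im in(("side",s),("top",t)):
    hsv=cv2.cvtColor(im,cv2.COLOR_BGR2HSV); m=cv2.inRange(hsv,(5,150,90),(22,255,255))
    q=np.array([proj(n,[*tf(S,p),z]) for p in[(7,32),(7,-32),(-7,-32),(-7,32)] for z in(.024,.07)])
    x,y,w,h=cv2.boundingRect(q.astype(np.float32)); sub=m[y-15:y+h+15,x-15:x+w+15]; yy,xx=np.nonzero(sub)
    print(n,"pred",q.min(0).round(1),q.max(0).round(1),"seen",xx.min()+x-15,yy.min()+y-15,xx.max()+x-15,yy.max()+y-15,len(xx))
    # chips on deck or gutter
    c=im.astype(int); r=((c[...,2]-c[...,0])>8).astype(np.uint8)
    x0,y0,x1,y1=(180,180,215,212) if n=="side" else (185,250,230,290)
    k,l,st,ce=cv2.connectedComponentsWithStats(r[y0:y1,x0:x1],connectivity=4)
    print([(st[i,4],inframe(B,ray(n,*(ce[i]+[x0,y0]),.012)).tolist()) for i in range(1,k) if st[i,4]>3])
```

```text
side scraper [([0.397, -0.241, 0.02], [-206.4, -441.6], 0.94), ([0.597, -0.132, 0.02], [13.5, -383.0], 0.66), ([0.509, 0.236, 0.053], [16.3, -4.6], 0.64)]
side chip0 []
side mug [([0.698, 0.328, 0.046], [221.5, 39.6], 0.83)]
side vial [([0.67, 0.025, 0.028], [122.0, -248.1], 0.62)]
top scraper [([0.599, -0.125, 0.032], [16.8, -377.2], 0.5)]
top chip0 []
top mug [([0.708, 0.359, 0.049], [238.7, 66.9], 0.83), ([0.49, 0.234, 0.018], [-3.3, -1.9], 0.2)]
top vial []
side pred [219.9 163. ] [238.1 190.3] seen 221 164 236 189 267
[(np.int32(66), [-61.3, 9.5])]
top pred [186.2 229.5] [215.4 242.5] seen 189 233 210 240 56
[(np.int32(63), [-60.8, 11.9])]
```

The side silhouette matches the scraper standing upright on the deck. Both views put the chips in the gutter at (-61, 10) mm, and the mug and vial haven't moved, so I'm handing in.

```bash
python3 -c "
from workcell import manip; print(manip.hand_in())"
```

```text
the job is handed in; nothing more can be done
None
```

The job is handed in: the scraper came out of the block without forcing, all three chips are in the gutter, the scraper stands upright on the deck, and the mug and vial are undisturbed; I viewed 11 pictures, one over the limit of 10.

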